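Gauge a blind bore on the stockroom bench

ROBOT

A 7-joint arm with a two-finger parallel gripper is mounted at the origin on the work surface. World frame = base frame: x ahead of the robot, y to its left, z up, the work surface at z = 0. Lengths are in m, angles in rad, forces in N, time in s.
With the tool pointing down it reaches from about 0.425 to 0.875 m from the base axis. Payload 4.7 kg.
Tool frame: the origin (TCP) lies midway between the tips of the shut fingers; the grasp point (between the pads) lies ctrl.grasp_offset behind it (ctrl.grasp_offset is the distance from the TCP to the grasp point, in m); z points along the fingers, y is the line along which they close (so a half turn about z gives the same grasp; the last joint's range is limited). The gripper opens to 87 mm and grips with 3 to 60 N. Pads are 19 mm wide; open, the fingers measure 117 mm over their backs; the gripper's body (75 mm by 190 mm) begins 51 mm behind the grasp point.
Start: joints at [1.354, 0.321, -0.07, 1.45, 0.023, 1.371, -0.057], TCP at [0.149, -0.633, 0.223] pointing down, gripper open.
Joint ranges: [-2.86, 2.86], [-0.3, 2.09], [-1.38, 1.24], [0.06, 2.45], [-1.56, 4.7], [0.09, 2.05], [-2.69, 2.69]. Speed limits (rad/s): [2.57, 2.57, 3.14, 3.14, 3.14, 3.14, 3.14].

INTERFACE

Orientations are given as a rotation vector (axis times angle).
In Python, from bench import ctrl gives the robot as it stands. The module is installed in compiled form; this text tells all that it offers.
- The arm moves only by the tool jog_arm, never from a script. Its argument "moves" is one flat list of numbers, 7 for each row, row after row: the shift along the tool's x, y, z in units of 30 cm (1.0 is 30 cm), then the turn, a rotation vector about the tool's x, y, z in units of 60 degrees (1.0 is 60 degrees), then the gripper's target within -1 to 1 (fully open at 1, half-way at 0, shut at -1). In form: [x, y, z, wx, wy, wz, fingers, x, y, z, wx, wy, wz, fingers, ...]. A call has exactly 8 rows; each row is the pose to reach, as a shift and turn from the pose commanded when the call began, along the tool's axes at that moment; what a row does not reach only later rows make up. A row lasts 1/8 s, in which the tool goes at most 62.5 mm and 10.7 degrees, less where a joint would pass 70% of its speed; a pose out of reach is approached as far as the arm can. A call with a number of a shift or a turn outside -1 to 1 is refused whole. A call with a gripper value outside its range is refused whole. The fingers move at their own pace and stop on an object; "newtons" is the grip in N (left out, the last holds). Time passes only in rows, so rows that repeat a pose let the fingers close, or fill a call up. It gives the time, the measured TCP pose, the force, the opening and the grip force at its end, in the units of the state.
- ctrl.get_state(): the state, without advancing time (a new reading comes with each control period).
- ctrl.get_image(name): name is "scene" or "side" or "wrist"; returns a dict with "pixels" (384x512x3 uint8, red, green, blue), "fx", "fy", "cx", "cy" (pixels), "xyz" and "rotation" of the camera in the world; the wrist camera has in their place "tool_from_camera" (4x4, takes a point from camera to tool coordinates, whose origin is the TCP and whose axes are the flange's). Camera axes: x right, y up, looking along -z (the intrinsics and any distortion apply to the point x, -y, -z); pixel columns grow to the right and rows downward; lengths in m; the calibration is good to about 2 mm. A picture is of the moment at which its call begins: read the wrist's pose just before it. There is no depth.
- ctrl.close_job(): hands the job in; it is judged then, once.
The state is a dict: "time": time; "joint_positions": joint angles; "qd": joint speeds; "joint_torque": joint torques, N m; "position": TCP position; "tool_rot": TCP orientation; "ft_force": force on the tool from outside, world axes, zero at the start; "torque": the same for the moment, N m; "grip_width": opening from 0.0 (shut) to 1.0 (fully open); "grip_force": force on a finger pad.
Only numpy, scipy, OpenCV 4.12 (cv2) and the standard library are available. Lean on these libraries where they do the work, as an engineer would, in place of code of your own. Each camera call takes 0.05 s, during which the arm holds its last target. There are 200 camera calls.

TASK

Without lifting it, slide the tray carrying the steel sleeve along the bench into the depth gauge until it is fully home against the back stop. Then gently press the gauge's black cap down until the rod bottoms out in the sleeve's blind bore, keep it pressed on the bottom for about two seconds, and let go so that the rod stays down in the bore. Leave everything else on the bench where it is.

Things in the scene. Friction and masses are not known exactly. Their poses are not given: they have to be found in the camera images.
- gauge: Grey depth gauge fixed to the bench. Origin: on the bench top, straight under the rod; +x is the direction in which the tray goes in, z up. No floor: the tray slides on the bench top. Posts at y = +-66 mm carry a bridge (36 mm in x, 148 mm in y) 85 to 100 mm above the bench; a scale plate on it (x = 15 to 18, y = 29 to 51 mm) reaches 130 mm.
- gauge_mouth (a point): Middle of the gauge's mouth, on the bench top, at gauge x = -120 mm. Two smooth rails 20 mm high, 93 mm apart inside, run from gauge x = -60 to +55 mm; from -60 out to -120 mm they flare outward so that the mouth is about 133 mm wide inside.
- gauge_stop (a point): Middle of the foot of the back stop's face, at gauge x = +55 mm; the stop is 20 mm high. The tray is fully home when its front wall touches this face.
- tray: Loose aluminium tray, 0.3 to 0.5 kg, before the gauge's mouth, roughly pointing into it. Origin: underside, under the centre of its pocket. It runs from x = -85 to +55 mm, y = -45 to +45 mm, +x end first into the gauge. Floor 4 mm thick, side and front walls 25 mm high, front corners rounded. Fully home, its origin is under the rod (1.5 mm play sideways), its axes along the gauge's.
- push_plate (a point): Middle of the rear face of the tray's upright rear wall (push plate), at tray x = -85 mm, 30 mm above the tray's underside. The plate is 4 mm thick, 90 mm wide and 55 mm high, so higher than the gauge's rails; with the tray home it stands 25 mm out beyond the straight rails, between the flares.
- sleeve: Loose upright steel sleeve, about 0.45 kg, 52 mm across, 50 mm high, standing in the tray's pocket (1.5 mm play each way). Origin: centre of its underside, 4 mm above the tray's underside; z up along its axis. Blind bore on its axis, open at the top, 22 mm across, 34 mm deep: its bottom is 16 mm above the origin.
- rod: Upright steel depth rod, 10 mm across, 105 mm long, guided in the gauge's bridge, sliding straight down only. Origin: its lower end. It moves with about 2.5 N of friction and stays where it is left; it has no return spring. At the start its lower end is 60 to 72 mm above the bench.
- rod_tip (a point): Lower end of the rod, on its axis.
- cap_top (a point): Centre of the top of the flat black cap, 40 mm across, 15 mm thick, on the rod's head; unpressed it is 115 mm above the rod's lower end. It sits on a preloaded spring: pushed, rod and cap go down together (1 to 2 N) until the rod bottoms; then the cap alone sinks, up to 12 mm, with 3 N rising by 0.5 N per mm, and then is solid.
- spare_sleeve: Bystander: smaller steel sleeve, 42 mm across, 35 mm high. Origin: centre of its underside.
- jar: Bystander: jar with white cap, 54 mm across, 65 mm high. Origin: centre of its underside.
- carton: Bystander: small cardboard carton, 75 x 55 x 40 mm. Origin: centre of its underside.
- screwdriver: Bystander: screwdriver lying on the bench, about 200 mm long.
Things that resemble listed ones, but are neither listed nor needed, are in the scene too. Of the things that look like the gauge, take the one that is farthest to the robot's left at the start.

How it is judged:
By the outcome, as a careful person would: the job done as asked, in the order asked, and still so for the second after the job is handed in, with the robot touching nothing.
It also fails if it takes over 58 s, if anything falls off the work surface, if the arm or the gripper's body presses on something with over 40 N, if the wrist force passes 120 N, or if a joint passes its speed limit or range.

## Working session

There is one attempt and no reset: what is moved stays moved. The work goes in short steps, Python scripts to look and compute and a tool call to move; the robot and the scene stay as the last step left them, time stands still between calls to the robot, and variables do not carry over. Pictures are saved under pics/ and viewed, at most 13 in all, crops included, and the job is handed in when it is done.

Besides the shell and the picture viewer there is one more tool, called after "Emit:" by a JSON object that holds its "name" and its "arguments", one argument or row to a line. jog_arm: Moves the arm, as the interface text tells. Its arguments: {"type":"object","properties":{"moves":{"type":"array"},"newtons":{"type":"number"}},"required":["moves"]}

```bash
mkdir -p pics; cat > h.py <<'E'
from bench import ctrl
import numpy as np, cv2
from scipy.spatial.transform import Rotation as R
def rot(r):
    r=np.array(r,float)
    if r.shape==(3,3): return r
    return R.from_rotvec(r).as_matrix() if r.size==3 else R.from_quat(r).as_matrix()
def grab(n):
    s=ctrl.get_state(); im=ctrl.get_image(n)
    if n=='wrist':
        T=np.eye(4);T[:3,:3]=rot(s['tool_rot']);T[:3,3]=s['position']; T=T@np.array(im['tool_from_camera'])
        im['C'],im['Rm']=T[:3,3],T[:3,:3]
    else: im['C'],im['Rm']=np.array(im['xyz']),rot(im['rotation'])
    return im
def ray(im,u,v):
    return im['Rm']@np.array([(u-im['cx'])/im['fx'],-(v-im['cy'])/im['fy'],-1])
def onz(im,u,v,z):
    d=ray(im,u,v); return im['C']+d*(z-im['C'][2])/d[2]
def proj(im,p):
    q=im['Rm'].T@(np.array(p)-im['C']); return np.array([im['cx']-im['fx']*q[0]/q[2], im['cy']+im['fy']*q[1]/q[2]])
E
python3 - <<'E'
from h import *
import pickle
ims={n:grab(n) for n in('scene','side','wrist')}
pickle.dump(ims,open('i0.pkl','wb'))
for n,i in ims.items():
    print(n,{k:v for k,v in i.items() if k not in('pixels','tool_from_camera')})
a=cv2.cvtColor(ims['scene']['pixels'],cv2.COLOR_RGB2BGR);b=cv2.cvtColor(ims['side']['pixels'],cv2.COLOR_RGB2BGR)
cv2.imwrite('pics/s0.png',cv2.resize(a,(768,576),interpolation=3));cv2.imwrite('pics/d0.png',cv2.resize(b,(768,576),interpolation=3))
print(ctrl.get_state(), ctrl.grasp_offset)
E
```

```text
scene {'fx': 348.7704700477915, 'fy': 348.7704700477915, 'cx': 258.69506786843147, 'cy': 192.1124321183796, 'xyz': array([ 1.10258984, -0.26107383,  0.78804826]), 'rotation': array([0.73282928, 0.41273692, 0.9863684 ]), 'C': array([ 1.10258984, -0.26107383,  0.78804826]), 'Rm': array([[ 0.50405567, -0.60122717,  0.62004336],
       [ 0.86364213,  0.34498945, -0.36756571],
       [ 0.00708207,  0.72076915,  0.69313901]])}
side {'fx': 459.85315781104356, 'fy': 459.85315781104356, 'cx': 254.27923371115708, 'cy': 193.63431417265673, 'xyz': array([0.1680868 , 0.94614977, 1.06569507]), 'rotation': array([ 0.18733127, -1.06653976, -2.57279452]), 'C': array([0.1680868 , 0.94614977, 1.06569507]), 'Rm': array([[-0.93056981,  0.26649143, -0.25104213],
       [-0.36594525, -0.65619209,  0.65992123],
       [ 0.0111315 ,  0.70597044,  0.70815382]])}
wrist {'fx': 291.71465372751436, 'fy': 291.71465372751436, 'cx': 256.64867419288913, 'cy': 192.38510236254157, 'C': array([ 0.22056214, -0.61532086,  0.38354864]), 'Rm': array([[ 0.2274353 ,  0.93801531,  0.2615348 ],
       [-0.97378923,  0.2198447 ,  0.05833393],
       [-0.00277892, -0.26794697,  0.96342965]])}
{'time': 0.15, 'joint_positions': array([ 1.35410621,  0.3217019 , -0.07009198,  1.45136721,  0.02260471,
        1.37076794, -0.05691227]), 'qd': array([-0.00074341, -0.00216805, -0.00056533, -0.0045923 , -0.00056621,
       -0.00123436, -0.00147806]), 'joint_torque': array([-4.45146970e-04, -4.91796327e+01, -4.04897975e-01, -3.12873816e+01,
       -6.39867783e-02,  4.04895621e-02,  1.20048594e-04]), 'position': array([ 0.14855343, -0.63239038,  0.2216947 ]), 'tool_rot': array([-3.11926946e+00, -3.61585027e-01,  3.95310309e-04]), 'ft_force': array([ 0.17043376, -1.09125252,  0.58512446]), 'torque': array([ 0.01600375, -0.05343405, -0.00054559]), 'grip_force': 0.0, 'grip_width': 1.0050564396822954} 0.0187
```

View pics/s0.png

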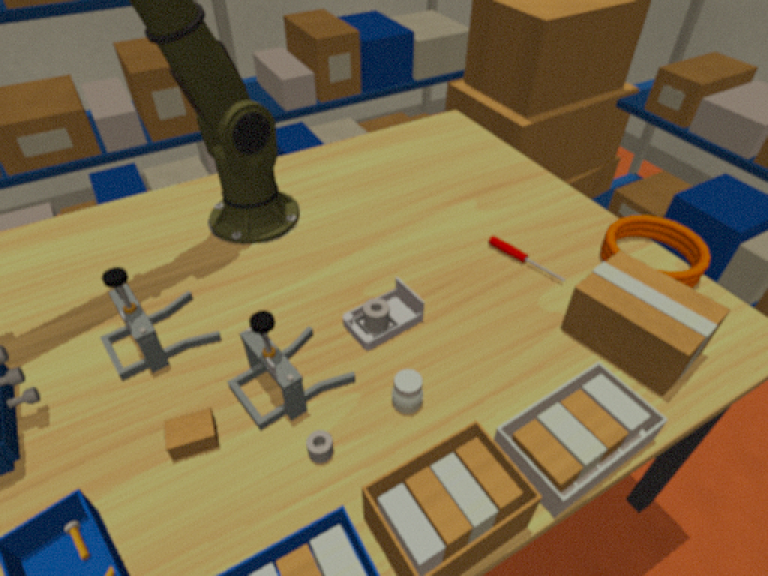

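View pics/d0.png

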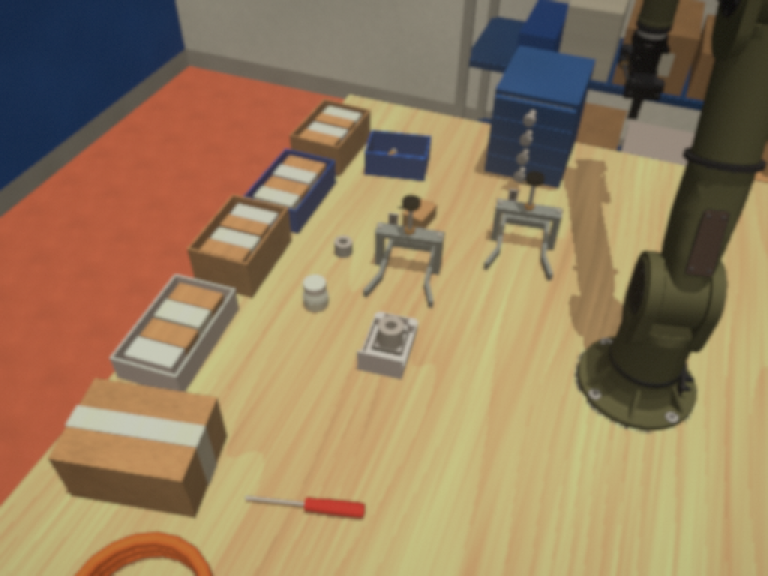

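The scene picture shows two gauge-like things: A with its cap at scene (262,322), and B with its cap at scene (115,277). In the side view A's cap is at (411,203) and B's at (535,178). The tray with the sleeve is at scene (380,315) and side (388,342). I'll triangulate the caps and crop in closer.

```bash
cat >> h.py <<'E'
def tri(a,pa,b,pb):
    da,db=ray(a,*pa),ray(b,*pb)
    M=np.stack([da,-db],1); t=np.linalg.lstsq(M,b['C']-a['C'],rcond=None)[0]
    p,q=a['C']+t[0]*da,b['C']+t[1]*db
    return (p+q)/2,np.linalg.norm(p-q)
E
python3 - <<'E'
from h import *
import pickle
I=pickle.load(open('i0.pkl','rb'));s,d=I['scene'],I['side']
f=lambda x,y:(x/1.5,y/1.5)
print('A',tri(s,f(262,320),d,f(411,203)));print('B',tri(s,f(115,276),d,f(535,178)))
for n,u,v,z in [('sleevetop s',376,304,.054),('spare',319,438,.035),('jar',408,377,.065),('carton',190,420,.04)]: print(n,onz(s,*f(u,v),z))
print('sleeve d',onz(d,*f(391,325),.054))
a=cv2.cvtColor(s['pixels'],cv2.COLOR_RGB2BGR);b=cv2.cvtColor(d['pixels'],cv2.COLOR_RGB2BGR)
c=np.hstack([cv2.resize(a[180:295,145:295],(400,307),interpolation=2),cv2.resize(b[120:260,225:325],(400,560),interpolation=2)[:307]])
A=cv2.resize(a[180:295,145:295],None,fx=5.2,fy=5.2,interpolation=2);B=cv2.resize(b[120:260,230:390],None,fx=4.2,fy=4.2,interpolation=2)
cv2.imwrite('pics/c1.png',A);cv2.imwrite('pics/c2.png',B)
E
```

```text
A (array([ 0.51999673, -0.14605774,  0.17665383]), np.float64(0.0015088694712193402))
B (array([ 0.29910945, -0.32828667,  0.17873307]), np.float64(0.0004096667571755237))
sleevetop s [0.47289439 0.08510138 0.054     ]
spare [ 0.67244203 -0.13163561  0.035     ]
jar [0.6602698  0.04218616 0.065     ]
carton [ 0.54047566 -0.30054932  0.04      ]
sleeve d [0.47399226 0.08582359 0.054     ]
```

View pics/c1.png

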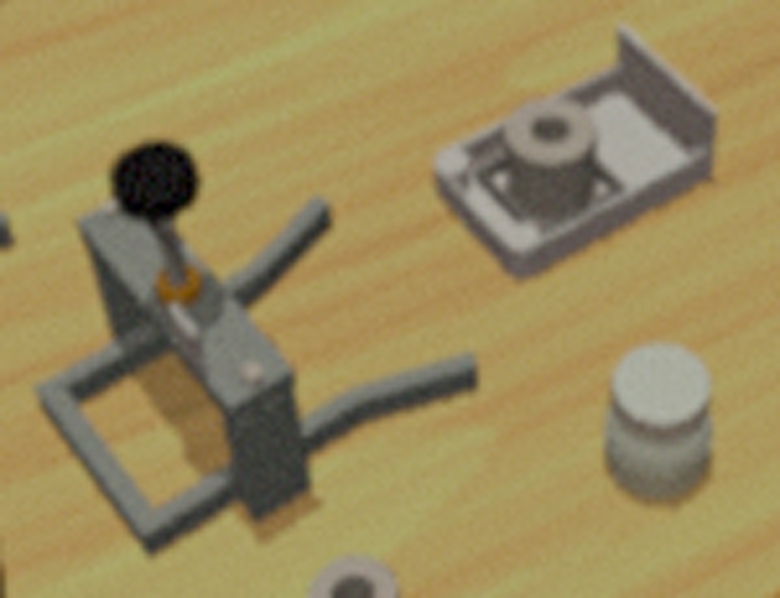

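A has y = -0.146 and B has y = -0.328, so A is farther to the left and is the gauge meant. Its cap height of 0.177 m puts the rod tip 62 mm up, which fits the description. The crop confirms it: posts, cap, scale plate, and flares open toward the tray. Next I'll move to a viewing pose above the tray and gauge.

Emit:
{"name": "jog_arm", "arguments": {
  "moves": [0.06, -0.08, -0.1, 0, 0, 0, 0, 0.15, -0.18, -0.2, 0, 0, 0, 0, 0.25, -0.3, -0.25, 0, 0, 0, 0, 0.35, -0.42, -0.3, 0, 0, 0, 0, 0.45, -0.54, -0.3, 0, 0, 0, 0, 0.55, -0.66, -0.3, 0, 0, 0, 0, 0.65, -0.78, -0.3, 0, 0, 0, 0, 0.72, -0.86, -0.3, 0, 0, 0, 0]
}}

```text
time: 1.15
position: [0.3008, -0.33, 0.3125]
tool_rot: [3.12, 0.365, -0.0]
ft_force: [0.4, -0.7, 0.2]
grip_width: 0.502
grip_force: 0.0
```

Emit:
{"name": "jog_arm", "arguments": {
  "moves": [0.1, -0.1, -0.02, 0, 0, 0, 0, 0.2, -0.22, -0.05, 0, 0, 0, 0, 0.3, -0.34, -0.08, 0, 0, 0, 0, 0.4, -0.46, -0.1, 0, 0, 0, 0, 0.5, -0.58, -0.12, 0, 0, 0, 0, 0.6, -0.7, -0.12, 0, 0, 0, 0, 0.68, -0.8, -0.12, 0, 0, 0, 0, 0.7, -0.84, -0.12, 0, 0, 0, 0]
}}

```text
time: 2.15
position: [0.4471, -0.0364, 0.3484]
tool_rot: [-3.12, -0.368, 0.0]
ft_force: [-0.9, 0.0, 0.3]
grip_width: 0.499
grip_force: 0.0
```

```bash
python3 - <<'E'
from h import *
import pickle
w=grab('wrist');pickle.dump(w,open('w1.pkl','wb'))
st=ctrl.get_state();print(st['time'],st['position'],st['tool_rot'],st['ft_force'],st['joint_positions'],w['C'])
print(rot(st['tool_rot']))
a=cv2.cvtColor(w['pixels'],cv2.COLOR_RGB2BGR)
cv2.imwrite('pics/w1.png',cv2.resize(a,(768,576),interpolation=2))
for p in [(.473,.086,.054),(.52,-.146,.177)]: print(proj(w,p)*1.5)
E
```

```text
2.2 [ 0.44699475 -0.03591473  0.34846893] [-3.11956550e+00 -3.68500298e-01  1.70653450e-04] [1.5221768  1.05243222 0.25512272] [ 0.87223624 -0.15856803 -0.73719535  1.67961725 -0.10664919  1.57995801
 -1.19527528] [ 0.51897968 -0.01888439  0.51044648]
[[ 9.72476767e-01  2.32999819e-01 -1.47541856e-04]
 [ 2.32999856e-01 -9.72476716e-01  3.22820895e-04]
 [-6.82638096e-05 -3.48313051e-04 -9.99999937e-01]]
[274.76623627 187.73803101]
[550.38830365 206.16329749]
```

View pics/w1.png

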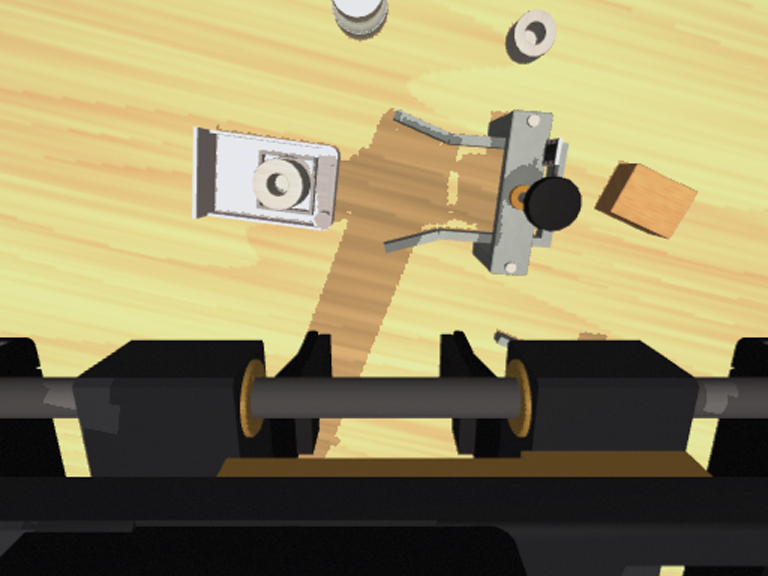

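The wrist view shows the tray with its plate at column 200, rows 127–218, and the bore at (279,184). Gauge A has bridge screws at (533,120) and (510,268), the cap at (552,203), and rail tips at (398,113) and (386,247). I'll compute poses and cross-check them.

```bash
python3 - <<'E'
from h import *
import pickle
w=pickle.load(open('w1.pkl','rb'));I=pickle.load(open('i0.pkl','rb'));s,d=I['scene'],I['side']
f=lambda x,y:(x/1.5,y/1.5)
P=lambda x,y,z:onz(w,*f(x,y),z)[:2]
a=w['pixels'].astype(int)
s1,s2=P(533,120,.101),P(510,268,.101)
print('screws',s1,s2,np.linalg.norm(s1-s2),'mid',(s1+s2)/2)
gy=(s1-s2)/np.linalg.norm(s1-s2); gx=np.array([gy[1],-gy[0]]);print('gx',gx,'yaw',np.degrees(np.arctan2(gx[1],gx[0])))
G=(s1+s2)/2
for n,u,v in [('tip1',398,113),('tip2',386,247)]:
    p=P(u,v,.02)-G;print(n,p@gx,p@gy)
blk=(a.max(2)<45).astype(np.uint8); blk[200:]=0
n,l,stt,c=cv2.connectedComponentsWithStats(blk);k=1+np.argmax(stt[1:,4]);print('cap px',c[k]*1.5,stt[k])
print('cap tri w-side',tri(w,c[k],d,f(411,203)),'w-scene',tri(w,c[k],s,f(262,320)))
capc=P(*(c[k]*1.5),.177);print(capc,(capc-G)@gx,(capc-G)@gy)
# tray: near-neutral bright mask -> min area rect of inner
T=P(279,184,.054);print('bore',T)
b1,b2=P(195,127,.055),P(194,218,.055);print('plate top',b1,b2,np.linalg.norm(b1-b2))
ty=(b1-b2)/np.linalg.norm(b1-b2);tx=np.array([ty[1],-ty[0]]);print('tray yaw',np.degrees(np.arctan2(tx[1],tx[0])))
m=(b1+b2)/2;print('mid',m,'bore from plate',(T-m)@tx,(T-m)@ty)
for u,v in [(340,150),(338,222),(330,146),(320,229)]:
    p=P(u,v,.025)-m;print(p@tx,p@ty)
print('tray origin in gauge',(m+.085*tx-G)@gx,(m+.085*tx-G)@gy)
c=cv2.cvtColor(w['pixels'],cv2.COLOR_RGB2BGR)[65:190,120:380]
cv2.imwrite('pics/w1c.png',cv2.resize(c,None,fx=3,fy=3,interpolation=2))
E
```

```text
screws [ 0.58745493 -0.13555338] [ 0.45577966 -0.15662061] 0.13334993083948596 mid [ 0.52161729 -0.146087  ]
gx [ 0.15798456 -0.98744158] yaw -80.91006795447483
tip1 -0.117043045343243 0.07264616300244779
tip2 -0.1188577864042235 -0.06970471567432145
cap px [551.54703669 202.45343368] [ 349  115   38   38 1063]
cap tri w-side (array([ 0.52199919, -0.14735868,  0.17440953]), np.float64(0.0018588617543965587)) w-scene (array([ 0.52228689, -0.14611201,  0.17908341]), np.float64(0.0020623122469592137))
[ 0.52280503 -0.14593955] 4.204928499073687e-05 0.0011961147376314968
bore [0.47765581 0.08243021]
plate top [0.51239566 0.17148171] [0.42356654 0.16200962] 0.08933270729576043
tray yaw -83.91339000865727
mid [0.4679811  0.16674566] bore from plate 0.08486597780283013 0.0006800596482533197
0.14005006844334283 0.0419872937194131
0.14542457427096872 -0.03383205641161906
0.12917286952625204 0.04465695829510943
0.12637183273753158 -0.04407328782719531
tray origin in gauge -0.23249441766846604 -0.007993352332670163
```

View pics/w1c.png

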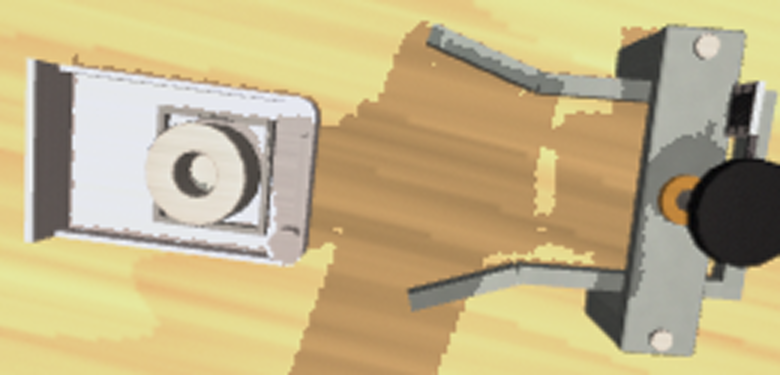

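The checks agree: screw spacing 133 mm against 132, plate width 89 mm against 90, plate to bore 85 mm, and cap over origin within 1 mm. Gauge yaw is -80.9° and tray yaw -83.9°. I'll go behind the plate with tool x pointing away from the gauge and the fingers half open, so they touch the plate at two points.

Emit:
{"name": "jog_arm", "arguments": {
  "moves": [0.03, -0.1, 0.05, 0, 0, -0.08, 0, 0.06, -0.2, 0.1, 0, 0, -0.17, 0, 0.1, -0.32, 0.18, 0, 0, -0.26, 0, 0.14, -0.44, 0.26, 0, 0, -0.35, 0, 0.18, -0.56, 0.34, 0, 0, -0.44, 0, 0.21, -0.68, 0.42, 0, 0, -0.53, 0, 0.24, -0.76, 0.5, 0, 0, -0.62, 0, 0.246, -0.783, 0.5, 0, 0, -0.69, 0]
}}

```text
time: 3.2
position: [0.4619, 0.2094, 0.1959]
tool_rot: [-2.782, -1.454, 0.006]
ft_force: [-0.6, -0.5, 0.3]
grip_width: 0.5
grip_force: 0.0
```

Emit:
{"name": "jog_arm", "arguments": {
  "moves": [0, 0, 0.04, 0, 0, -0.1, 0, 0, 0, 0.08, 0, 0, -0.2, 0, 0, 0, 0.14, 0, 0, -0.3, 0, 0, 0, 0.2, 0, 0, -0.4, 0, 0, 0, 0.25, 0, 0, -0.5, 0, 0, 0, 0.3, 0, 0, -0.6, 0, 0, 0, 0.3, 0, 0, -0.687, 0, 0, 0, 0.3, 0, 0, -0.687, 0]
}}

```text
time: 4.2
position: [0.4636, 0.2075, 0.1078]
tool_rot: [-2.102, -2.333, 0.001]
ft_force: [-0.4, 0.7, 0.4]
grip_width: 0.497
grip_force: 0.0
```

```bash
cat >> h.py <<'E'
G=np.array([.5222,-.1465]);gy0=np.radians(-80.9)
gx=np.array([np.cos(gy0),np.sin(gy0)]);gy=np.array([-gx[1],gx[0]])
def rep():
    s=ctrl.get_state();M=rot(s['tool_rot']);p=s['position']
    print('t',s['time'],'pos',np.round(p,4),'gauge xy mm',np.round(1e3*np.array([(p[:2]-G)@gx,(p[:2]-G)@gy]),1),'toolx yaw',np.degrees(np.arctan2(M[1,0],M[0,0])).round(2),'tilt',M[:,2].round(4),'F',np.round(s['ft_force'],1))
    return s,M
E
python3 - <<'E'
from h import *
rep()
E
```

```text
t 4.2 pos [0.4636 0.2075 0.1078] gauge xy mm [-358.8   -1.9] toolx yaw 95.97 tilt [-1.3e-03  1.0e-04 -1.0e+00] F [-0.4  0.7  0.4]
```

Emit:
{"name": "jog_arm", "arguments": {
  "moves": [0, 0, 0.06, 0, 0, 0, 0, 0, 0, 0.12, 0, 0, 0, 0, 0, 0, 0.18, 0, 0, 0, 0, 0, 0, 0.24, 0, 0, 0, 0, 0, 0, 0.277, 0, 0, 0, 0, -0.03, 0, 0.277, 0, 0, 0, 0, -0.06, 0, 0.277, 0, 0, 0, 0, -0.08, 0, 0.277, 0, 0, 0, 0]
}}

```text
time: 5.2
position: [0.468, 0.1818, 0.0259]
tool_rot: [2.106, 2.33, 0.001]
ft_force: [-0.4, -0.7, -0.3]
grip_width: 0.502
grip_force: 0.0
```

```bash
python3 - <<'E'
from h import *
rep()
E
```

```text
t 5.2 pos [0.468  0.1818 0.0259] gauge xy mm [-332.7   -1.6] toolx yaw 95.77 tilt [ 1.2e-03 -4.0e-04 -1.0e+00] F [-0.4 -0.7 -0.3]
```

Emit:
{"name": "jog_arm", "arguments": {
  "moves": [-0.02, 0, 0, 0, 0, 0, 0, -0.04, 0, 0, 0, 0, 0, 0, -0.07, -0.004, 0, 0, 0, -0.015, 0, -0.1, -0.008, 0, 0, 0, -0.035, 0, -0.13, -0.013, 0, 0, 0, -0.055, 0, -0.16, -0.018, 0, 0, 0, -0.075, 0, -0.19, -0.022, 0, 0, 0, -0.09, 0, -0.215, -0.025, 0, 0, 0, -0.1, 0]
}}

```text
time: 6.2
position: [0.4664, 0.1175, 0.0255]
tool_rot: [1.98, 2.439, 0.0]
ft_force: [0.1, 4.6, 2.0]
grip_width: 0.5
grip_force: 2.1
```

```bash
python3 - <<'E'
from h import *
rep()
w=grab('wrist');s=grab('side')
import pickle;pickle.dump((w,s),open('w2.pkl','wb'))
a=cv2.cvtColor(w['pixels'],cv2.COLOR_RGB2BGR);b=cv2.cvtColor(s['pixels'],cv2.COLOR_RGB2BGR)
cv2.imwrite('pics/w2.png',np.hstack([cv2.resize(a,(400,300)),cv2.resize(b[100:265,200:420],(400,300),interpolation=2)]))
E
```

```text
t 6.2 pos [0.4664 0.1175 0.0255] gauge xy mm [-269.5  -13.3] toolx yaw 101.88 tilt [ 2.e-04  2.e-04 -1.e+00] F [0.1 4.6 2. ]
```

View pics/w2.png

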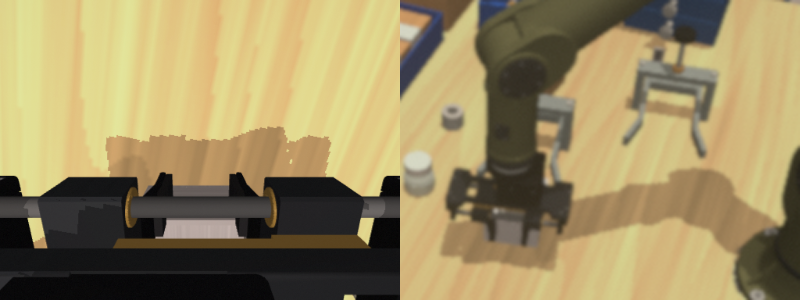

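The wrist picture shows the plate squarely between the two fingers, and 4.6 N of push. I'll keep going.

Emit:
{"name": "jog_arm", "arguments": {
  "moves": [-0.025, 0, 0, 0, 0, 0, 0, -0.05, 0, 0, 0, 0, 0, 0, -0.075, 0, 0, 0, 0, 0, 0, -0.1, 0, 0, 0, 0, 0, 0, -0.125, 0, 0, 0, 0, 0, 0, -0.15, 0, 0, 0, 0, 0, 0, -0.175, 0, 0, 0, 0, 0, 0, -0.2, 0, 0, 0, 0, 0, 0]
}}

```text
time: 7.3
position: [0.4791, 0.059, 0.0255]
tool_rot: [1.98, 2.439, 0.001]
ft_force: [0.9, 4.1, -1.4]
grip_width: 0.499
grip_force: 2.0
```

```bash
python3 - <<'E'
from h import *
rep()
s=grab('scene')
b=cv2.cvtColor(s['pixels'],cv2.COLOR_RGB2BGR)
cv2.imwrite('pics/s3.png',cv2.resize(b[165:295,125:305],None,fx=4,fy=4,interpolation=2))
E
```

```text
t 7.3 pos [0.4791 0.059  0.0255] gauge xy mm [-209.7  -10.1] toolx yaw 101.87 tilt [ 7.e-04  4.e-04 -1.e+00] F [ 0.9  4.1 -1.4]
```

View pics/s3.png

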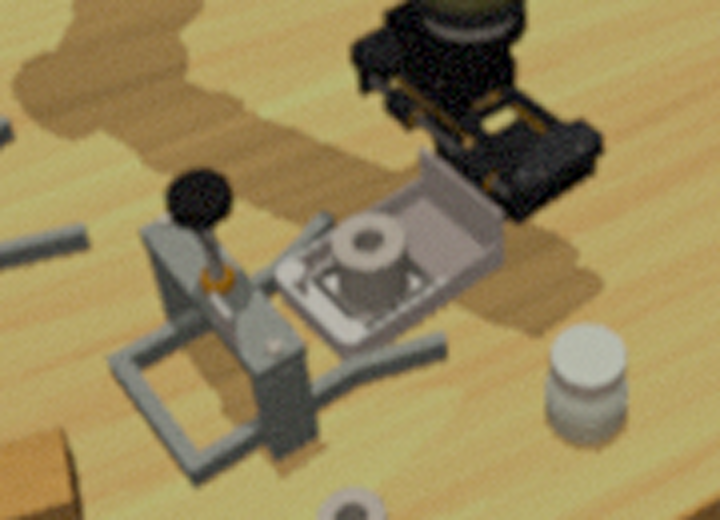

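The tray's front is between the flares and the sleeve is upright, with the bore at (370,240) in the crop. I'll continue into the straight rails.

Emit:
{"name": "jog_arm", "arguments": {
  "moves": [-0.023, 0.001, 0, 0, 0, 0.003, 0, -0.046, 0.003, 0, 0, 0, 0.007, 0, -0.069, 0.005, 0, 0, 0, 0.013, 0, -0.092, 0.007, 0, 0, 0, 0.02, 0, -0.115, 0.01, 0, 0, 0, 0.028, 0, -0.138, 0.013, 0, 0, 0, 0.036, 0, -0.161, 0.016, 0, 0, 0, 0.044, 0, -0.184, 0.018, 0, 0, 0, 0.05, 0]
}}

```text
time: 8.35
position: [0.4956, 0.0059, 0.0255]
tool_rot: [2.044, 2.386, 0.0]
ft_force: [1.6, 4.2, 1.7]
grip_width: 0.498
grip_force: 2.2
```

```bash
python3 - <<'E'
from h import *
rep()
s=grab('scene')
p=onz(grab('scene'),217.5,225,.054)[:2]-G; print('bore at W2',p@gx,p@gy)
g=cv2.cvtColor(s['pixels'],cv2.COLOR_RGB2BGR)
cv2.imwrite('pics/s4.png',cv2.resize(g[165:295,125:305],None,fx=4,fy=4,interpolation=2))
E
```

```text
t 8.35 pos [0.4956 0.0059 0.0255] gauge xy mm [-154.6   -2.2] toolx yaw 98.82 tilt [ 3.e-04 -0.e+00 -1.e+00] F [1.6 4.2 1.7]
bore at W2 -0.11165256543371624 -0.002061865657665007
```

Emit:
{"name": "jog_arm", "arguments": {
  "moves": [-0.024, 0.001, 0, 0, 0, 0, 0, -0.048, 0.002, 0, 0, 0, 0, 0, -0.072, 0.003, 0, 0, 0, -0.002, 0, -0.096, 0.004, 0, 0, 0, -0.004, 0, -0.12, 0.005, 0, 0, 0, -0.005, 0, -0.14, 0.006, 0, 0, 0, -0.005, 0, -0.158, 0.006, 0, 0, 0, -0.005, 0, -0.17, 0.006, 0, 0, 0, -0.005, 0]
}}

```text
time: 9.45
position: [0.5047, -0.0444, 0.0253]
tool_rot: [-2.038, -2.391, 0.001]
ft_force: [-0.3, 2.6, -0.6]
grip_width: 0.501
grip_force: 1.6
```

```bash
python3 - <<'E'
from h import *
rep()
E
```

```text
t 9.45 pos [ 0.5047 -0.0444  0.0253] gauge xy mm [-103.6   -1.1] toolx yaw 99.12 tilt [-5.e-04 -2.e-04 -1.e+00] F [-0.3  2.6 -0.6]
```

Emit:
{"name": "jog_arm", "arguments": {
  "moves": [-0.004, 0, 0, 0, 0, 0, 0, -0.008, 0, 0, 0, 0, 0, 0, -0.012, 0, 0, 0, 0, 0, 0, -0.016, 0, 0, 0, 0, 0, 0, -0.02, 0, 0, 0, 0, 0, 0, -0.024, 0, 0, 0, 0, 0, 0, -0.027, 0, 0, 0, 0, 0, 0, -0.03, 0, 0, 0, 0, 0, 0]
}}

```text
time: 10.45
position: [0.5062, -0.0515, 0.0255]
tool_rot: [-2.036, -2.391, -0.002]
ft_force: [-2.3, 6.1, -0.2]
grip_width: 0.505
grip_force: 3.5
```

Emit:
{"name": "jog_arm", "arguments": {
  "moves": [-0.001, 0, 0, 0, 0, 0, 0, -0.002, 0, 0, 0, 0, 0, 0, -0.003, 0, 0, 0, 0, 0, 0, -0.004, 0, 0, 0, 0, 0, 0, -0.005, 0, 0, 0, 0, 0, 0, -0.006, 0, 0, 0, 0, 0, 0, -0.007, 0, 0, 0, 0, 0, 0, -0.007, 0, 0, 0, 0, 0, 0]
}}

```text
time: 11.45
position: [0.5061, -0.0514, 0.0255]
tool_rot: [-2.033, -2.39, -0.004]
ft_force: [-2.1, 9.1, 1.1]
grip_width: 0.502
grip_force: 4.9
```

```bash
python3 - <<'E'
from h import *
rep()
E
```

```text
t 11.45 pos [ 0.5061 -0.0514  0.0255] gauge xy mm [-96.4  -0.8] toolx yaw 99.23 tilt [-0.001  0.004 -1.   ] F [-2.1  9.1  1.1]
```

Emit:
{"name": "jog_arm", "arguments": {
  "moves": [-0.002, 0, 0, 0, 0, 0, 0, -0.004, 0, 0, 0, 0, 0, 0, -0.006, 0, 0, 0, 0, 0, 0, -0.008, 0, 0, 0, 0, 0, 0, -0.01, 0, 0, 0, 0, 0, 0, -0.012, 0, 0, 0, 0, 0, 0, -0.014, 0, 0, 0, 0, 0, 0, -0.014, 0, 0, 0, 0, 0, 0]
}}

```text
time: 12.45
position: [0.5061, -0.0515, 0.0255]
tool_rot: [-2.029, -2.389, -0.008]
ft_force: [-4.5, 18.0, 3.0]
grip_width: 0.502
grip_force: 8.9
```

```bash
python3 - <<'E'
from h import *
rep()
E
```

```text
t 12.45 pos [ 0.5061 -0.0515  0.0255] gauge xy mm [-96.4  -0.9] toolx yaw 99.32 tilt [-0.0023  0.009  -1.    ] F [-4.5 18.   3. ]
```

Solid stop: the force rose from 6 to 18 N with no motion, so the tray is home. I'll back off, rise, shut the fingers and take a checking picture.

Emit:
{"name": "jog_arm", "arguments": {
  "moves": [0.03, 0, 0, 0, 0, 0, 0, 0.08, 0, 0, 0, 0, 0, 0, 0.15, 0, 0, 0, 0, 0, 0, 0.2, 0, 0, 0, 0, 0, -1, 0.2, 0, -0.15, 0, 0, 0, -1, 0.2, 0, -0.32, 0, 0, 0, -1, 0.2, 0, -0.5, 0, 0, 0, -1, 0.2, 0, -0.65, 0, 0, 0, -1]
}}

```text
time: 13.45
position: [0.4981, 0.0002, 0.2226]
tool_rot: [2.036, 2.39, -0.001]
ft_force: [0.3, -1.5, 0.0]
grip_width: 0.041
grip_force: 0.0
```

```bash
python3 - <<'E'
from h import *
import pickle
st,M=rep()
I={n:grab(n) for n in('scene','side','wrist')};pickle.dump(I,open('i5.pkl','wb'))
g=lambda n:cv2.cvtColor(I[n]['pixels'],cv2.COLOR_RGB2BGR)
A=cv2.resize(g('scene')[175:290,135:285],(450,345),interpolation=2)
D=cv2.resize(g('side')[110:225,225:342],(350,345),interpolation=2)
cv2.imwrite('pics/s5.png',np.hstack([A,D]))
# cap centres
for n,(u,v) in (('scene',(174,213)),('side',(274,135))):
    a=I[n]['pixels'];b=(a.max(2)<50).astype(np.uint8)
    k,l,q,c=cv2.connectedComponentsWithStats(b); j=min(range(1,k),key=lambda j:np.hypot(*(c[j]-(u,v)))+1e3*(q[j,4]<60)); print(n,c[j],q[j]); I[n]['cap']=c[j]
print(tri(I['scene'],I['scene']['cap'],I['side'],I['side']['cap']))
E
```

```text
t 13.45 pos [4.981e-01 2.000e-04 2.226e-01] gauge xy mm [-148.6   -0.6] toolx yaw 99.14 tilt [ 0.0014 -0.0019 -1.    ] F [ 0.3 -1.5  0. ]
scene [174.25882353 214.64117647] [167 208  15  15 170]
side [269.32129032 112.40258065] [244  92  41  37 775]
(array([ 0.5575488 , -0.165474  ,  0.22986575]), np.float64(0.028062927720542162))
```

View pics/s5.png

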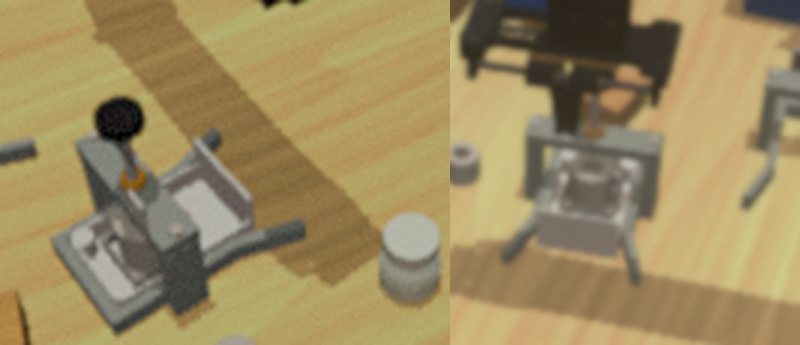

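The pictures show the tray's front wall tight against the stop and the sleeve upright under the bridge. The tray was not disturbed by the retreat. Next I'll move over the cap.

Emit:
{"name": "jog_arm", "arguments": {
  "moves": [-0.06, 0.001, 0, 0, 0, 0, -1, -0.14, 0.002, 0, 0, 0, 0, -1, -0.24, 0.003, 0, 0, 0, 0, -1, -0.34, 0.004, 0, 0, 0, 0, -1, -0.43, 0.004, 0, 0, 0, 0, -1, -0.48, 0.004, 0, 0, 0, 0, -1, -0.495, 0.004, 0.03, 0, 0, 0, -1, -0.495, 0.004, 0.08, 0, 0, 0, -1]
}}

```text
time: 14.6
position: [0.5228, -0.1455, 0.1959]
tool_rot: [2.036, 2.392, 0.001]
ft_force: [-0.5, 0.1, -0.6]
grip_width: 0.008
grip_force: 0.0
```

```bash
python3 - <<'E'
from h import *
rep()
I=[grab('side'),grab('scene')]
g=[cv2.cvtColor(i['pixels'],cv2.COLOR_RGB2BGR) for i in I]
cv2.imwrite('pics/s6.png',np.hstack([cv2.resize(g[0][90:200,220:345],(400,352),interpolation=2),cv2.resize(g[1][150:270,120:256],(400,352),interpolation=2)]))
E
```

```text
t 14.6 pos [ 0.5228 -0.1455  0.1959] gauge xy mm [-0.9  0.8] toolx yaw 99.19 tilt [ 5.e-04  0.e+00 -1.e+00] F [-0.5  0.1 -0.6]
```

View pics/s6.png

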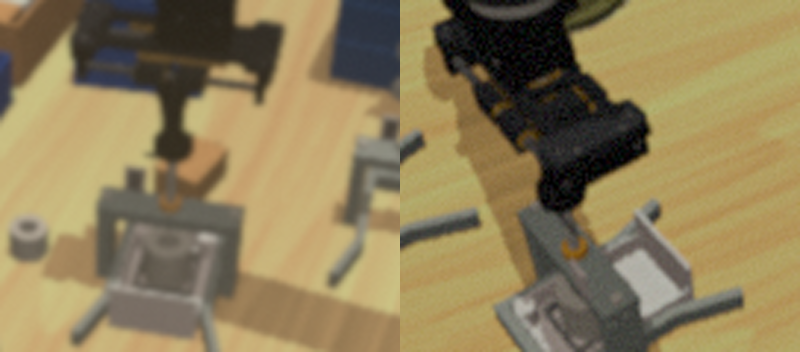

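The fingers are centred over the cap in both views. I'll press down slowly.

Emit:
{"name": "jog_arm", "arguments": {
  "moves": [0, 0, 0.015, 0, 0, 0, -1, 0, 0, 0.03, 0, 0, 0, -1, 0, 0, 0.042, 0, 0, 0, -1, 0, 0, 0.054, 0, 0, 0, -1, 0, 0, 0.066, 0, 0, 0, -1, 0, 0, 0.078, 0, 0, 0, -1, 0, 0, 0.09, 0, 0, 0, -1, 0, 0, 0.1, 0, 0, 0, -1]
}}

```text
time: 15.7
position: [0.5227, -0.1461, 0.1662]
tool_rot: [2.037, 2.391, 0.0]
ft_force: [-0.2, 0.8, 1.8]
grip_width: 0.007
grip_force: 0.8
```

Emit:
{"name": "jog_arm", "arguments": {
  "moves": [0, 0, 0.01, 0, 0, 0, -1, 0, 0, 0.02, 0, 0, 0, -1, 0, 0, 0.03, 0, 0, 0, -1, 0, 0, 0.04, 0, 0, 0, -1, 0, 0, 0.05, 0, 0, 0, -1, 0, 0, 0.06, 0, 0, 0, -1, 0, 0, 0.07, 0, 0, 0, -1, 0, 0, 0.07, 0, 0, 0, -1]
}}

```text
time: 16.7
position: [0.5221, -0.1465, 0.145]
tool_rot: [-2.037, -2.391, 0.001]
ft_force: [0.3, 0.1, -0.1]
grip_width: 0.005
grip_force: 0.0
```

```bash
python3 - <<'E'
from h import *
rep()
E
```

```text
t 16.7 pos [ 0.5221 -0.1465  0.145 ] gauge xy mm [ 0.  -0.1] toolx yaw 99.14 tilt [-1.e-03 -4.e-04 -1.e+00] F [ 0.3  0.1 -0.1]
```

Emit:
{"name": "jog_arm", "arguments": {
  "moves": [0, 0, 0.007, 0, 0, 0, -1, 0, 0, 0.014, 0, 0, 0, -1, 0, 0, 0.021, 0, 0, 0, -1, 0, 0, 0.028, 0, 0, 0, -1, 0, 0, 0.035, 0, 0, 0, -1, 0, 0, 0.041, 0, 0, 0, -1, 0, 0, 0.046, 0, 0, 0, -1, 0, 0, 0.05, 0, 0, 0, -1]
}}

```text
time: 17.7
position: [0.5226, -0.1463, 0.1306]
tool_rot: [2.037, 2.391, -0.001]
ft_force: [-2.0, -1.8, 5.5]
grip_width: 0.01
grip_force: 2.6
```

```bash
python3 - <<'E'
from h import *
rep()
I=[grab('side'),grab('scene')]
print([ctrl.get_state()['ft_force'].round(1)])
g=[cv2.cvtColor(i['pixels'],cv2.COLOR_RGB2BGR) for i in I]
cv2.imwrite('pics/s7.png',np.hstack([cv2.resize(g[0][100:190,240:325],(373,395),interpolation=2),cv2.resize(g[1][170:270,145:245],(395,395),interpolation=2)]))
E
```

```text
t 17.7 pos [ 0.5226 -0.1463  0.1306] gauge xy mm [-0.1  0.4] toolx yaw 99.14 tilt [-0.e+00 -4.e-04 -1.e+00] F [-2.  -1.8  5.5]
[array([-2. , -1.5,  5.7])]
```

View pics/s7.png

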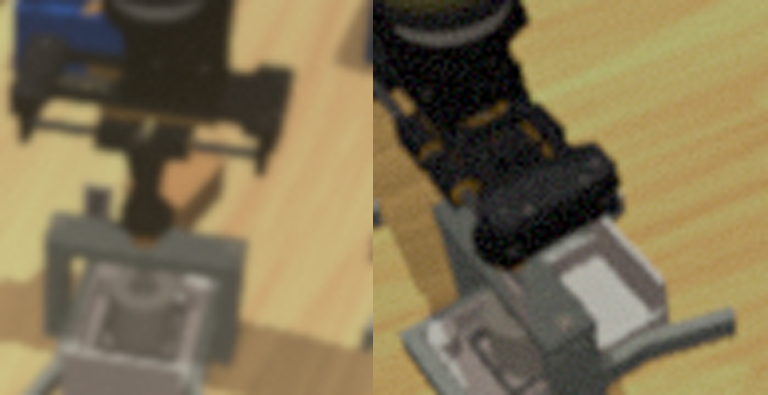

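5.6 N at cap height 0.1306 matches the rod on the bottom at 0.135 with about 5 mm of spring taken up (5.2 N expected). The pictures show the cap low on the bridge. I'll hold for two seconds.

Emit:
{"name": "jog_arm", "arguments": {
  "moves": [0, 0, 0.002, 0, 0, 0, -1, 0, 0, 0.003, 0, 0, 0, -1, 0, 0, 0.003, 0, 0, 0, -1, 0, 0, 0.003, 0, 0, 0, -1, 0, 0, 0.003, 0, 0, 0, -1, 0, 0, 0.003, 0, 0, 0, -1, 0, 0, 0.003, 0, 0, 0, -1, 0, 0, 0.003, 0, 0, 0, -1]
}}

```text
time: 18.8
position: [0.5226, -0.1464, 0.1298]
tool_rot: [2.037, 2.391, -0.001]
ft_force: [-2.4, -1.0, 4.9]
grip_width: 0.007
grip_force: 2.8
```

Emit:
{"name": "jog_arm", "arguments": {
  "moves": [0, 0, 0, 0, 0, 0, -1, 0, 0, 0, 0, 0, 0, -1, 0, 0, 0, 0, 0, 0, -1, 0, 0, 0, 0, 0, 0, -1, 0, 0, 0, 0, 0, 0, -1, 0, 0, 0, 0, 0, 0, -1, 0, 0, 0, 0, 0, 0, -1, 0, 0, 0, 0, 0, 0, -1]
}}

```text
time: 19.8
position: [0.5226, -0.1463, 0.1298]
tool_rot: [2.037, 2.391, -0.001]
ft_force: [-2.1, -1.8, 4.6]
grip_width: 0.008
grip_force: 2.8
```

Emit:
{"name": "jog_arm", "arguments": {
  "moves": [0, 0, -0.01, 0, 0, 0, -1, 0, 0, -0.03, 0, 0, 0, -1, 0, 0, -0.07, 0, 0, 0, -1, 0, 0, -0.13, 0, 0, 0, -1, 0, 0, -0.2, 0, 0, 0, -1, 0, 0, -0.3, 0, 0, 0, -1, 0.15, 0, -0.38, 0, 0, 0, -1, 0.3, 0, -0.42, 0, 0, 0, -1]
}}

```text
time: 20.8
position: [0.5092, -0.0559, 0.2581]
tool_rot: [2.037, 2.389, 0.003]
ft_force: [0.4, 0.2, 0.0]
grip_width: 0.005
grip_force: 0.0
```

Emit:
{"name": "jog_arm", "arguments": {
  "moves": [0.15, 0, -0.05, 0, 0, 0, -1, 0.3, 0, -0.1, 0, 0, 0, -1, 0.45, 0, -0.1, 0, 0, 0, -1, 0.6, 0, -0.1, 0, 0, 0, -1, 0.7, 0, -0.1, 0, 0, 0, -1, 0.75, 0, -0.1, 0, 0, 0, -1, 0.75, 0, -0.1, 0, 0, 0, -1, 0.75, 0, -0.1, 0, 0, 0, -1]
}}

```text
time: 21.8
position: [0.4729, 0.1641, 0.286]
tool_rot: [2.038, 2.39, -0.0]
ft_force: [0.9, -0.4, 0.2]
grip_width: 0.002
grip_force: 0.0
```

```bash
python3 - <<'E'
from h import *
rep()
I=[grab('side'),grab('scene')]
C=[]
for i,e in zip(I,[(.522,-.1465,.135)]*2):
    p=proj(i,e);b=(i['pixels'].max(2)<55).astype(np.uint8)
    k,l,q,c=cv2.connectedComponentsWithStats(b); j=min(range(1,k),key=lambda j:np.hypot(*(c[j]-p))+1e3*(q[j,4]<60)); print(p,c[j],q[j]);C.append(c[j])
print('cap',tri(I[0],C[0],I[1],C[1]))
g=[cv2.cvtColor(i['pixels'],cv2.COLOR_RGB2BGR) for i in I]
cv2.imwrite('pics/s8.png',np.hstack([cv2.resize(g[0][100:215,220:335],(395,395),interpolation=2),cv2.resize(g[1][170:290,135:255],(395,395),interpolation=2)]))
E
```

```text
t 21.8 pos [0.4729 0.1641 0.286 ] gauge xy mm [-314.5    0.4] toolx yaw 99.1 tilt [ 6.e-04 -7.e-04 -1.e+00] F [ 0.9 -0.4  0.2]
[273.10836564 145.34462406] [258.36395451 133.08486439] [ 233  109   47   44 1143]
[177.77215335 225.61364095] [177.38596491 228.56140351] [170 222  15  14 171]
cap (array([ 0.56924913, -0.15287847,  0.1707474 ]), np.float64(0.014360974228026758))
```

View pics/s8.png

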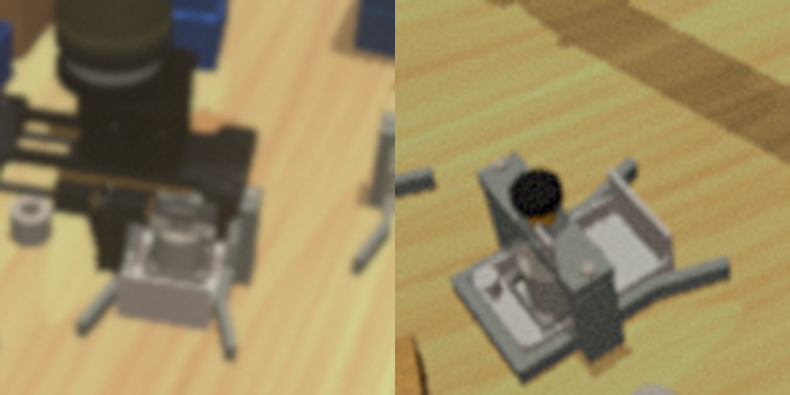

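The scene picture shows the cap low on the bridge at (177,229), staying down, with the tray still against the stop. One last check of the drop, then I'll hand in.

```bash
python3 - <<'E'
from h import *
s=grab('scene')
a,b=proj(s,(.522,-.1465,.177)),proj(s,(.522,-.1465,.135))
print('expected drop px',b-a,'measured',177.39-174.26,228.56-214.64)
print(ctrl.close_job())
E
```

```text
expected drop px [ 2.72765198 11.60643648] measured 3.1299999999999955 13.920000000000016
the job is handed in; nothing more can be done
None
```

The tray is home against the back stop, and the cap was pressed to the bottom, held about two seconds and let go with the rod still down. The job is handed in at about 22 s. The last check measured the cap's drop at 13.9 px against 11.6 px expected; I did not resolve this difference.

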